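# Lift a hot sandal ornament with tongs

### The job

The black-stoned sandal ornament on the warming plate is hot: take the tongs from their rest, close their tips on the sides of that ornament, lift it well clear of the plate (at least 10 cm) and finish still holding it up in the tongs. Never touch any ornament with the gripper itself, and leave the other ornaments, the glue jar and the sandal where they are.

Things in the scene. Friction and masses are not known exactly. Their poses are not given: they have to be found in the camera images.
- tongs: Steel spring tongs lying flat on their rest, 209 mm long, 20 mm high, 90 g: a heel block (107 to 85 mm behind the origin) and two sprung arms that swing level about pivots 90 mm behind the origin and end 103 mm ahead of it. Origin on the centre line at the underside, between the two orange thumb pads on the arms' outsides; x to the tips, z up. Balanced near the pads
- tongs_grip (a point): centre between the orange pads (46 mm long, 20 mm high), 10 mm above the underside: grip here from above, across both arms. Relaxed width over the pads 62 mm; squeezed to 52 mm the tip gap is about 50 mm; with the tips on an ornament the pads are about 42 mm apart. Spring: 5 N to start, 9 N at 42 mm; half of any further squeeze reaches the tips, so 30 to 50 N holds well
- tongs_tip (a point): midway between the dark rubber tip pads (24 mm long, 12 mm high), 90 mm ahead of the grip centre along the tongs' x, at the same height. Relaxed gap between the tips 66 mm, outside width about 75 mm. The arms' last 70 mm are 12 mm high, 4 to 16 mm above the tongs' underside. The tips move in twice as far as the pads
- tongs_left (a joint): swing of the left arm (the right follows it): 0 relaxed open, about 0.10 rad closed on an ornament, 0.13 fully closed
- tong_rest: fixed black rest: base plate 170 x 90 x 6 mm and two cross bars 12 mm thick, 85 mm long, tops 34 mm above the table, carrying the tongs. Origin at table height below the tongs' origin (within 4 mm), x along the tongs (within 0.05 rad); bars at x = -85 and +45 mm, so the space under the orange pads is free
- warming_plate: fixed white heater with a grey steel top, 120 mm (x) by 290 mm (y), top 36 mm above the table. Origin at the centre of its underside; x points away from the robot. Three places along its y axis, 85 mm apart, one ornament on each. Tongs pointing along its x fit over one ornament clear of its neighbours
- black_ornament: the ornament to take: a round brass setting, 28 mm diameter with vertical sides to 20 mm height, with a domed black stone on top, 27 mm high in all, about 30 g. Origin at the centre of its underside, z up. Which of the three places it has varies
- white_ornament: same shape with a white stone; stays on the plate
- red_ornament: same shape with a red stone; stays on the plate
- glue_jar: white jar with yellow cap, 64 mm diameter, 85 mm high, on the table; origin at the centre of its underside; leave alone
- sandal: loose sandal with gold straps, about 275 x 75 mm, 60 mm high, on the table; origin at its underside, x to the toe; leave alone

How it is judged:
On the way, in this order (a step that is already met when the one before it is completed fails the run):
1. the tongs are held by the gripper, raised off their rest (height (world z) of tongs above 0.044 m and contact force between the fingers and tongs above 1 N), for 0.1 s.
2. the tongs' tips are closed on the black ornament (contact force between tongs and black_ornament above 1 N and contact force between the fingers and tongs above 1 N and distance between tongs_tip and black_ornament below 0.035 m), for 0.1 s.
At the end, for the whole second after the job is handed in: the gripper holds the tongs and their tips hold the black ornament (over 1 N, its origin within 35 mm of the tip point), at least 80 mm above the plate and still; white and red ornaments upright and within 20 mm, jar and sandal within 30 mm of their starts (all of step 2 and height (world z) of black_ornament above 0.116 m and linear speed of black_ornament below 0.05 m/s and height (world z) of tongs above 0.09 m and distance of each of white_ornament, red_ornament from where it was at the start of the episode below 0.02 m and angle between each of white_ornament, red_ornament's own z axis and vertical below 0.3 rad and distance of each of glue_jar, sandal from where it was at the start of the episode below 0.03 m); the arm keeps its last pose, push and grip.
It fails at once if the robot touches an ornament itself (contact force between any of the arm, the fingers and black_ornament above 0.5 N or contact force between any of the fingers, the arm and white_ornament above 0.5 N or contact force between any of the fingers, the arm and red_ornament above 0.5 N).
It fails at once if a bystander is disturbed (distance of any of white_ornament, red_ornament from where it was at the start of the episode above 0.02 m or distance of any of glue_jar, sandal from where it was at the start of the episode above 0.03 m).
It also fails if it takes over 35 s, if anything falls off the work surface, if the arm or the gripper's body presses on something with over 40 N, if the wrist force passes 120 N, or if a joint passes its speed limit or range.

### The arm

A 6-joint arm with a two-finger parallel gripper is mounted at the origin on the work surface. World frame = base frame: x ahead of the robot, y to its left, z up, the work surface at z = 0. Lengths are in m, angles in rad, forces in N, time in s.
With the tool pointing down it reaches from about 0.325 to 0.775 m from the base axis. Payload 9.3 kg.
Tool frame: the origin (TCP) lies midway between the tips of the shut fingers; the grasp point (between the pads) lies 19 mm behind it; z points along the fingers, y is the line along which they close (so a half turn about z gives the same grasp; the last joint's range is limited). The gripper opens to 85 mm and grips with 20 to 120 N. Pads are 22 mm wide; open, the fingers measure 114 mm over their backs; the gripper's body (76 mm by 85 mm) begins 54 mm behind the grasp point. The pads swing forward as they close: fully open they stand 13 mm farther back than shut.
Start: joints at [-1.347, 0.259, 0.021, 1.334, 0, 1.418], TCP at [0.202, -0.511, 0.21] pointing down, gripper open.
Joint ranges: [-3.04, 3.04], [-0.91, 1.82], [-1.04, 1.36], [-1.92, 1.95], [-1.52, 1.45], [-3.14, 3.14]. Speed limits (rad/s): [2.22, 2.22, 2.79, 3.14, 3.14, 3.14].

### API

Orientations are given as a rotation vector (axis times angle).
In Python, from plant import * gives the robot as it stands.
- The arm moves only by the tool drive_tool, never from a script. Its argument "rows" is one flat list of numbers, 5 for each row, row after row: the finger opening in m, from 0 to 0.0854, then the shift along the tool's x, y, z in m, then the turn about the tool's z in rad. In form: [hand, tx, ty, tz, twist, hand, tx, ty, tz, twist, ...]. A call has 1 to 12 rows; each row shifts and turns the commanded pose from where the row before left it, along the tool's axes as they then stand; what a row does not reach is not made up. A row lasts 1/12 s, in which the tool goes at most 41.7 mm and 7.16 degrees, less where a joint would pass 70% of its speed; a pose out of reach is approached as far as the arm can. A call with a gripper value outside its range is refused whole. The fingers move at their own pace and stop on an object; "newtons" is the grip in N (left out, the last holds). Time passes only in rows, so rows that do not move let the fingers close. It gives the time, the measured TCP pose, the force, the opening and the grip force at its end, in the units of the state.
- state(): the state, without advancing time (a new reading comes with each control period).
- read_camera(name): name is "side" or "top" or "wrist"; returns a dict with "img" (480x640x3 uint8, red, green, blue), "range_z" (480x640 float32, m along the optical axis (not along the pixel's ray), 0 where there is no reading), "vertical_fov" (degrees; the focal length in pixels is half the picture's height over the tangent of half this angle, whatever the lens; pixels are square), "cx", "cy" (the principal point, pixels), "R" (3x3) and "t" (3): a world point X has camera coordinates R X + t. Camera axes: x right, y down, z forward; pixel columns grow to the right and rows downward; lengths in m; the calibration is good to about 2 mm. A picture is of the moment at which its call begins.
- hand_in(): hands the job in; it is judged then, once.
Trained networks look in the newest picture that a camera, given by its name, has taken for a name from the list of things; names that differ only in an ending like _2 or _b are one class to them, and where a whole thing is asked for, a point or a joint stands for the part that bears it (a point fixed in the world has none). Each returns a list of dicts, best first, with "confidence" (0 to 1); they miss things now and then, are a little off and sometimes report something else, mostly with a low value. They report only what shows in the picture. A call takes as long as a camera call.
- spot_in(camera, label): "xyz" ([x, y, z] in m, in the coordinates of the camera as it stood for that picture, good to about 4 mm: the middle of the surface that is visible of it).
The state is a dict: "time": time; "joint_positions": joint angles; "joint_velocities": joint speeds; "tau": joint torques, N m; "ee_pos": TCP position; "ee_rot": TCP orientation; "force": force on the tool from outside, world axes, zero at the start; "moment": the same for the moment, N m; "finger_gap": finger opening in m; "finger_force": force on a finger pad.
Only numpy, scipy, OpenCV 4.12 (cv2) and the standard library are available. Lean on these libraries where they do the work, as an engineer would, in place of code of your own. Each camera call takes 0.05 s, during which the arm holds its last target. There are 200 camera calls.

## Working session

There is one attempt and no reset: what is moved stays moved. The work goes in short steps, Python scripts to look and compute and a tool call to move; the robot and the scene stay as the last step left them, time stands still between calls to the robot, and variables do not carry over. Pictures are saved under pics/ and viewed, at most 10 in all, crops included, and the job is handed in when it is done.

Besides the shell and the picture viewer there is one more tool, called as a command line: name --argument value ..., lists and objects as JSON in quotes. drive_tool: Moves the arm, as the interface text tells. Its arguments: {"type":"object","properties":{"rows":{"type":"array"},"newtons":{"type":"number"}},"required":["rows"]}

```bash
mkdir -p pics; cat > h.py <<'E'
from plant import *
import numpy as np, cv2
def look(n,f=None):
    c=read_camera(n)
    if f: cv2.imwrite('pics/'+f,c['img'][:,:,::-1])
    return c
def toW(c,p): return np.array(c['R']).T@(np.array(p)-np.array(c['t']))
def cloud(c):
    f=240/np.tan(np.radians(c['vertical_fov'])/2); z=c['range_z']
    v,u=np.mgrid[0:480,0:640]
    P=np.stack([(u-c['cx'])/f*z,(v-c['cy'])/f*z,z],-1)
    return (P-np.array(c['t']))@np.array(c['R'])
E
python3 - <<'E'
from h import *
for n in('top','side'):
    c=look(n,n+'1.png')
    for l in('tongs','tongs_grip','tongs_tip','tong_rest','warming_plate','black_ornament','white_ornament','red_ornament','glue_jar','sandal'):
        print(n,l,[(np.round(toW(c,d['xyz']),3).tolist(),round(d['confidence'],2)) for d in spot_in(n,l)[:3]])
s=state();print(s['time'],s['ee_pos'],s['ee_rot'],s['finger_gap'])
E
```

```text
top tongs [([0.494, -0.307, 0.052], 0.79)]
top tongs_grip [([0.494, -0.306, 0.053], 0.89)]
top tongs_tip [([0.493, -0.31, 0.047], 0.75)]
top tong_rest [([0.491, -0.302, 0.008], 0.67)]
top warming_plate [([0.642, 0.046, 0.036], 0.56)]
top black_ornament []
top white_ornament [([0.662, -0.041, 0.058], 0.71), ([0.495, -0.308, 0.05], 0.42)]
top red_ornament [([0.495, -0.307, 0.05], 0.51), ([0.64, 0.123, 0.056], 0.44)]
top glue_jar [([0.721, -0.239, 0.088], 0.69)]
top sandal [([0.42, 0.412, 0.019], 0.86)]
side tongs [([0.499, -0.323, 0.042], 0.76)]
side tongs_grip [([0.492, -0.33, 0.041], 0.8)]
side tongs_tip [([0.494, -0.327, 0.044], 0.42), ([0.638, 0.117, 0.05], 0.33)]
side tong_rest [([0.491, -0.332, 0.004], 0.91)]
side warming_plate [([0.634, -0.011, 0.036], 0.61)]
side black_ornament [([0.645, 0.029, 0.051], 0.71)]
side white_ornament [([0.664, -0.052, 0.054], 0.72)]
side red_ornament [([0.638, 0.117, 0.05], 0.45)]
side glue_jar [([0.715, -0.262, 0.054], 0.83)]
side sandal [([0.425, 0.394, 0.013], 0.68)]
1.1 [ 0.20237842 -0.51141451  0.21019666] [ 3.08595063e+00  5.88438606e-01 -5.51250581e-06] 0.08538228653301229
```

View pics/top1.png

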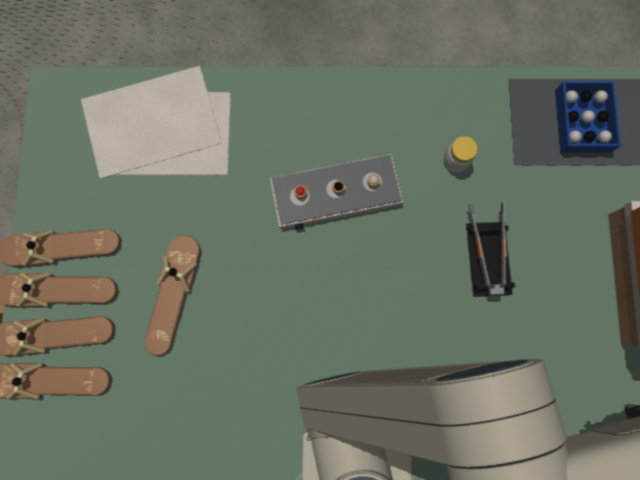

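The top view shows the tongs on their rest, with tips at about (487,207) and heel at (496,291). The plate is centred near (337,190), with red, black and white left to right and black in the middle at (338,187). The jar is at (462,152). Next I'll measure yaw and positions from depth.

```bash
python3 - <<'E'
from h import *
for n in('top','side'):
    c=look(n); W=cloud(c); ok=c['range_z']>0
    def sel(x0,x1,y0,y1,z0,z1):
        return W[ok&(W[...,0]>x0)&(W[...,0]<x1)&(W[...,1]>y0)&(W[...,1]<y1)&(W[...,2]>z0)&(W[...,2]<z1)]
    p=sel(.5,.8,-.15,.22,.030,.042); print(n,'plate',len(p),cv2.minAreaRect(p[:,:2].astype('f4')),np.median(p[:,2]))
    for nm,y0,y1 in(('w',-.085,-.01),('b',-.005,.07),('r',.08,.16)):
        q=sel(.6,.7,y0,y1,.044,.08); print(nm,len(q),q[:,:2].min(0).round(3),q[:,:2].max(0).round(3),q.mean(0).round(3),q[:,2].max())
    t=sel(.35,.65,-.4,-.22,.040,.075); print('tongs',len(t),cv2.minAreaRect(t[:,:2].astype('f4')),np.percentile(t[:,2],[5,50,95]))
    for a in np.arange(.37,.63,.02):
        q=t[(t[:,0]>a)&(t[:,0]<a+.02)]
        if len(q): print(round(a+.01,2),len(q),q[:,1].min().round(3),q[:,1].max().round(3))
E
```

```text
top plate 5507 ((0.6460345387458801, 0.04054592549800873), (0.1295938938856125, 0.2890310287475586), 11.937994956970215) 0.03660899966539321
w 130 [ 0.62  -0.072] [ 0.68  -0.031] [ 0.664 -0.044  0.059] 0.06910155061630628
b 135 [ 0.606 -0.005] [0.693 0.064] [0.649 0.035 0.058] 0.06902163165487148
r 135 [0.603 0.087] [0.688 0.157] [0.638 0.122 0.058] 0.07200873738791234
tongs 708 ((0.5119425058364868, -0.3055773377418518), (0.20708344876766205, 0.07874812930822372), 3.5729830265045166) [0.0412622  0.05045054 0.05796953]
0.4 15 -0.321 -0.294
0.42 142 -0.325 -0.271
0.44 72 -0.328 -0.283
0.46 67 -0.33 -0.282
0.48 65 -0.331 -0.277
0.5 83 -0.335 -0.274
0.52 63 -0.334 -0.271
0.54 54 -0.334 -0.27
0.56 42 -0.336 -0.268
0.58 42 -0.337 -0.264
0.6 49 -0.338 -0.261
0.62 14 -0.339 -0.26
side plate 3743 ((0.6493881940841675, 0.04108573496341705), (0.1147078275680542, 0.28767532110214233), 11.716705322265625) 0.03414569573498958
w 162 [ 0.652 -0.06 ] [ 0.678 -0.03 ] [ 0.663 -0.049  0.054] 0.061912921701540974
b 140 [0.636 0.022] [0.663 0.044] [0.648 0.03  0.054] 0.061956129442048126
r 119 [0.625 0.107] [0.653 0.131] [0.637 0.116 0.054] 0.06182011966169904
tongs 2199 ((0.511433482170105, -0.3032720983028412), (0.20767469704151154, 0.07950852066278458), 2.366331100463867) [0.0408747  0.0473484  0.05388478]
0.4 63 -0.323 -0.295
0.42 394 -0.326 -0.29
0.44 252 -0.328 -0.286
0.46 242 -0.329 -0.283
0.48 217 -0.331 -0.279
0.5 263 -0.335 -0.274
0.52 220 -0.335 -0.272
0.54 178 -0.335 -0.27
0.56 113 -0.336 -0.267
0.58 111 -0.337 -0.263
0.6 113 -0.338 -0.26
0.62 33 -0.339 -0.26
```

drive_tool --rows '[0.085,0,0,0,0.109,0.085,0,0,0,0.109,0.085,0,0,0,0.109,0.085,0.036,-0.021,0,0,0.085,0.036,-0.021,0,0,0.085,0.036,-0.021,0,0,0.085,0.036,-0.021,0,0,0.085,0.036,-0.021,0,0,0.085,0.036,-0.021,0,0,0.085,0.036,-0.021,0,0,0.085,0.036,-0.021,0,0,0.085,0.035,-0.023,0,0]' --newtons 20

```text
time: 2.2
ee_pos: [0.5169, -0.3034, 0.2102]
ee_rot: [3.14, 0.078, 0.0]
force: [-0.4, -0.9, -0.8]
finger_gap: 0.085
finger_force: 0.0
```

```bash
python3 - <<'E'
from h import *
c=look('wrist','w1.png')
for l in('tongs','tongs_grip','tong_rest'):
    print(l,[(np.round(toW(c,d['xyz']),3).tolist(),round(d['confidence'],2)) for d in spot_in('wrist',l)[:2]])
s=state();print(s['time'],s['ee_pos'],s['ee_rot'],s['joint_positions'])
W=cloud(c);hsv=cv2.cvtColor(c['img'],cv2.COLOR_RGB2HSV)
m=(hsv[...,0]>4)&(hsv[...,0]<22)&(hsv[...,1]>140)&(hsv[...,2]>60)&(W[...,2]>.03)&(W[...,2]<.065)&(c['range_z']>0)&(abs(W[...,1]+.304)<.06)
n,lab,st,_=cv2.connectedComponentsWithStats(m.astype('u1'))
for i in range(1,n):
    if st[i,4]>60:
        p=W[lab==i];print('orange',st[i],p.min(0).round(3),p.max(0).round(3),p.mean(0).round(3))
t=W[(W[...,2]>.044)&(W[...,2]<.062)&(abs(W[...,1]+.304)<.06)&(c['range_z']>0)]
print(cv2.minAreaRect(t[:,:2].astype('f4')),np.percentile(t[:,2],[5,50,95]))
for a in np.arange(.40,.64,.02):
    q=t[(t[:,0]>a)&(t[:,0]<a+.02)]
    if len(q): print(round(a+.01,2),len(q),q[:,1].min().round(4),q[:,1].max().round(4))
E
```

```text
tongs [([0.498, -0.309, 0.051], 0.95), ([0.643, -0.072, 0.039], 0.7)]
tongs_grip [([0.505, -0.305, 0.051], 0.76)]
tong_rest [([0.508, -0.305, 0.006], 0.7)]
2.4 [ 0.51602132 -0.30370957  0.20978943] [-3.14027930e+00 -8.25601568e-02  8.88712345e-04] [-6.71943462e-01  3.43616769e-01  1.42818523e-01  1.37057814e+00
 -1.88990494e-04  2.41707995e+00]
orange [343 198   8  47 188] [ 0.492 -0.332  0.049] [ 0.537 -0.327  0.054] [ 0.514 -0.33   0.052]
((0.5131667256355286, -0.30242809653282166), (0.2062544971704483, 0.07787825167179108), 2.838829755783081) [0.04486841 0.051895   0.05601545]
0.41 237 -0.3217 -0.2925
0.43 470 -0.3252 -0.2867
0.45 141 -0.3261 -0.283
0.47 157 -0.3277 -0.2804
0.49 216 -0.332 -0.2741
0.51 253 -0.3322 -0.2725
0.53 218 -0.3323 -0.2703
0.55 165 -0.3327 -0.2676
0.57 157 -0.3341 -0.2644
0.59 192 -0.3358 -0.2613
0.61 179 -0.3365 -0.2584
```

View pics/w1.png

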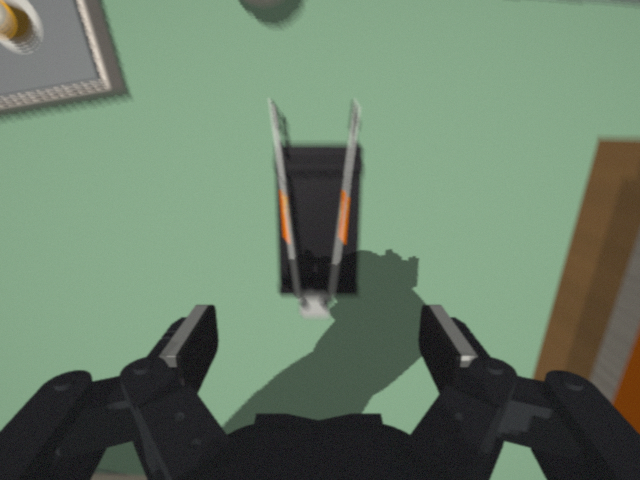

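The wrist view shows the tongs centred below, with the orange pads at (285,215) and (343,215). The arm is aligned to about 2 mm, so I'll descend and grip.

drive_tool --rows '[0.085,-0.0015,-0.0015,0.03,0,0.085,0,0,0.03,0,0.085,0,0,0.03,0,0.085,0,0,0.03,0,0.085,0,0,0.03,0,0.085,0,0,0.02,0,0.085,0,0,0.013,0,0.085,0,0,0.008,0,0.085,0,0,0,0,0.052,0,0,0,0,0.052,0,0,0,0,0.052,0,0,0,0]' --newtons 25

```text
time: 3.4
ee_pos: [0.5143, -0.3042, 0.0209]
ee_rot: [3.139, 0.078, 0.003]
force: [-1.2, 2.1, 9.1]
finger_gap: 0.0525
finger_force: 8.3
```

drive_tool --rows '[0.052,0,0,0,0,0.052,0,0,0,0,0.052,0,0,0,0]'

```text
time: 3.65
ee_pos: [0.5144, -0.3041, 0.021]
ee_rot: [3.138, 0.078, 0.003]
force: [-1.2, 0.8, 6.1]
finger_gap: 0.0521
finger_force: 7.1
```

drive_tool --rows '[0.052,0,0,-0.005,0,0.052,0,0,-0.01,0,0.052,0,0,-0.015,0,0.052,0,0,-0.02,0,0.052,0,0,-0.02,0,0.052,0,0,-0.02,0,0.052,0,0,-0.02,0,0.052,0,0,-0.02,0,0.052,0,0,0,0,0.052,0,0,0,0]'

```text
time: 4.48
ee_pos: [0.5142, -0.3037, 0.151]
ee_rot: [3.139, 0.078, 0.004]
force: [-0.8, 0.7, -2.6]
finger_gap: 0.052
finger_force: 5.8
```

```bash
cat > tg.py <<'E'
from h import *
s=state();print(s['time'],s['ee_pos'].round(4),s['ee_rot'].round(3),s['joint_positions'].round(2),s['finger_gap'],s['force'].round(1))
from scipy.spatial.transform import Rotation as Ro
R=Ro.from_rotvec(s['ee_rot']).as_matrix()
for n in('wrist','side'):
    c=look(n,f"{n}_{s['time']:.2f}.png");W=cloud(c);T=(W-s['ee_pos'])@R
    m=(c['range_z']>0)&(T[...,0]>-.13)&(T[...,0]<.14)&(abs(T[...,1])<.05)&(T[...,2]>-.036)&(T[...,2]<.02)
    t=T[m]; print(n,'tool frame',len(t))
    for a in np.arange(-.12,.12,.02):
        q=t[(t[:,0]>a)&(t[:,0]<a+.02)]
        if len(q)>3: print(round(a+.01,2),len(q),'y',q[:,1].min().round(4),q[:,1].max().round(4),'z',np.percentile(q[:,2],[3,50,97]).round(4),'xmax',q[:,0].max().round(4))
E
python3 tg.py; ls pics
```

```text
4.4833 [ 0.5142 -0.3037  0.151 ] [3.139 0.078 0.004] [-0.67  0.36  0.01  1.22  0.    2.42] 0.05202434461206473 [-0.8  0.7 -2.6]
wrist tool frame 3118
-0.03 79 y -0.0215 0.0204 z [0.0075 0.0152 0.0197] xmax -0.0201
-0.01 1008 y -0.0266 0.026 z [-0.0349 -0.0039  0.0177] xmax -0.0
0.01 1639 y -0.0396 0.0389 z [-0.0356 -0.0242  0.0027] xmax 0.02
0.03 392 y -0.0236 0.0229 z [-0.0358 -0.0306 -0.0191] xmax 0.0344
side tool frame 1385
-0.03 63 y -0.0213 0.0226 z [0.0104 0.0156 0.0196] xmax -0.0201
-0.01 746 y -0.033 0.0408 z [-0.035  -0.0017  0.0186] xmax -0.0
0.01 480 y -0.0275 0.0406 z [-0.0348 -0.0142  0.0079] xmax 0.02
0.03 96 y -0.0227 0.0284 z [-0.0356 -0.0294 -0.0177] xmax 0.0346
side1.png
side_4.48.png
top1.png
w1.png
wrist_4.48.png
```

```bash
cd pics; python3 -c "
import cv2,numpy as np
a=cv2.imread('wrist_4.48.png');b=cv2.imread('side_4.48.png')
cv2.imwrite('j1.png',cv2.resize(np.hstack([a,b]),(800,300)))"
```

```text
(no output)
```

View pics/j1.png

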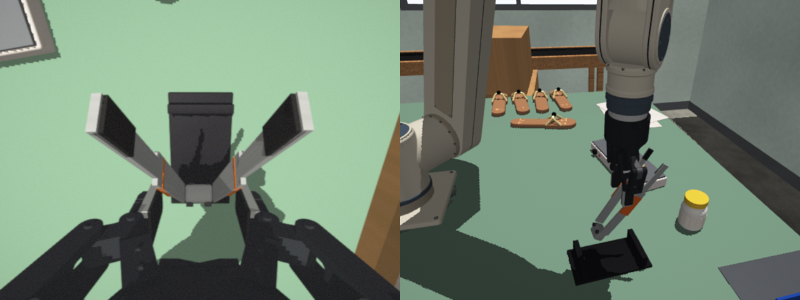

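The tongs have swung in the grip: heel down, tips up. In the right-hand view the heel is at about (598,230) and the tips at (665,165). I'll measure the tilt, then level them again on the rest bar and re-grip nearer the balance point.

```bash
python3 - <<'E'
from h import *
from scipy.spatial.transform import Rotation as Ro
s=state();R=Ro.from_rotvec(s['ee_rot']).as_matrix()
for n in('side','wrist'):
    c=look(n);W=cloud(c);T=(W-s['ee_pos'])@R
    m=(c['range_z']>0)&(abs(T[...,0])<.14)&(abs(T[...,1])<.045)&(T[...,2]>-.12)&(T[...,2]<.1)
    t=T[m];
    print(n)
    for lo,hi in((-.12,-.1),(-.1,-.08),(-.08,-.06),(-.06,-.04),(0,.02),(.02,.04),(.04,.06),(.06,.08),(.08,.1)):
        q=t[(t[:,2]>lo)&(t[:,2]<hi)]
        if len(q)>3: print(lo,len(q),'x',np.percentile(q[:,0],[2,50,98]).round(3))
    hsv=cv2.cvtColor(c['img'],cv2.COLOR_RGB2HSV)
    q=T[m&(hsv[...,0]<22)&(hsv[...,0]>4)&(hsv[...,1]>140)]
    if len(q):print('orange',len(q),q.min(0).round(3),q.max(0).round(3),q.mean(0).round(3))
print(s['time'])
E
```

```text
side
-0.12 483 x [-0.02  -0.013  0.066]
-0.1 772 x [-0.018  0.05   0.07 ]
-0.08 536 x [-0.013  0.035  0.057]
-0.06 568 x [-0.012 -0.002  0.042]
0 478 x [-0.026 -0.011  0.006]
0.02 482 x [-0.04  -0.024 -0.007]
0.04 618 x [-0.054 -0.041 -0.022]
0.06 139 x [-0.058 -0.051 -0.035]
orange 403 [-0.011 -0.026 -0.081] [0.029 0.041 0.005] [ 0.008  0.022 -0.017]
wrist
-0.12 19291 x [0.01  0.017 0.07 ]
-0.1 13140 x [0.009 0.051 0.073]
-0.08 8909 x [-0.006  0.012  0.054]
-0.06 4891 x [-0.009  0.011  0.042]
0 592 x [-0.026 -0.01   0.006]
0.02 413 x [-0.04  -0.024 -0.007]
0.04 1587 x [-0.051 -0.039 -0.027]
0.06 11 x [-0.058 -0.057 -0.057]
orange 384 [-0.01  -0.028 -0.044] [ 0.031  0.026 -0.007] [ 0.015  0.005 -0.032]
4.5833
```

drive_tool --rows '[0.052,-0.014,0,0.01,0,0.052,-0.014,0,0.015,0,0.052,0,0,0.015,0,0.052,0,0,0.01,0,0.052,0,0,0.008,0,0.052,0,0,0.008,0,0.052,0,0,0.008,0,0.052,0,0,0.008,0,0.052,0.003,0,0.008,0,0.052,0.004,0,0.007,0]'

```text
time: 5.52
ee_pos: [0.4924, -0.3041, 0.051]
ee_rot: [-3.14, -0.078, 0.002]
force: [0.5, -0.7, 0.6]
finger_gap: 0.0523
finger_force: 0.0
```

```bash
python3 - <<'E'
from h import *
s=state();print(s['time'],s['ee_pos'].round(4),s['force'].round(1),s['finger_gap'])
c=look('side');w=look('wrist')
i=c['img'][230:480,300:600] # crop
cv2.imwrite('pics/j2.png',np.hstack([cv2.resize(i,(400,333)),cv2.resize(w['img'],(400,333))])[:,:,::-1])
E
```

```text
5.5167 [ 0.4924 -0.3041  0.051 ] [ 0.5 -0.7  0.6] 0.05231671020777994
```

View pics/j2.png

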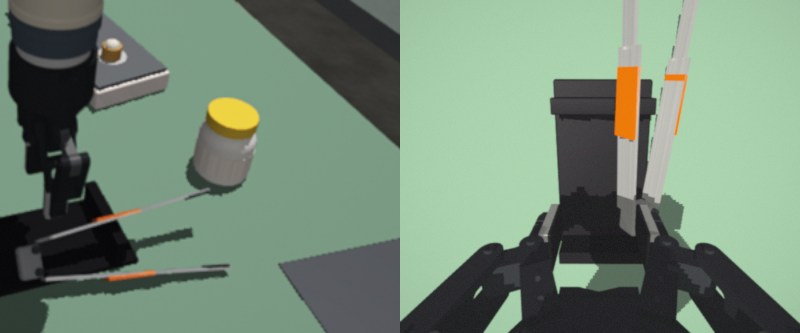

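The tongs slipped out and now lie forward on the rest and rolled over. The heel is at (30,262) in the left crop, and the left arm's orange pad faces up at (627,100) in the wrist crop. I'll raise and open the gripper, then look again.

drive_tool --rows '[0.06,0,0,-0.03,0,0.08,-0.02,0,-0.04,0,0.085,-0.02,0,-0.04,0,0.085,-0.02,0,-0.04,0,0.085,0,0,-0.03,0,0.085,0,0,0,0]'

```text
time: 6.12
ee_pos: [0.4376, -0.3087, 0.2309]
ee_rot: [3.134, 0.077, 0.011]
force: [0.8, 0.2, -0.1]
finger_gap: 0.0846
finger_force: 0.0
```

```bash
python3 - <<'E'
from h import *
s=state();print(s['time'],s['ee_pos'].round(4),s['joint_positions'].round(2))
c=look('side');w=look('wrist')
cv2.imwrite('pics/j3.png',np.hstack([cv2.resize(c['img'][250:450,370:610],(400,333)),cv2.resize(w['img'],(400,333))])[:,:,::-1])
for n,c in(('side',c),('wrist',w)):
    W=cloud(c);h=cv2.cvtColor(c['img'],cv2.COLOR_RGB2HSV)
    box=(c['range_z']>0)&(W[...,0]>.38)&(W[...,0]<.72)&(W[...,1]>-.42)&(W[...,1]<-.2)
    o=box&(h[...,0]<22)&(h[...,0]>4)&(h[...,1]>140)&(h[...,2]>60)&(W[...,2]<.1)
    k,lab,st,_=cv2.connectedComponentsWithStats(o.astype('u1'))
    for i in range(1,k):
        if st[i,4]>20: p=W[lab==i];print(n,'orange',st[i],p.min(0).round(3),p.max(0).round(3),p.mean(0).round(3))
    g=box&(h[...,1]<50)&(h[...,2]>75)&(W[...,2]>.008)&(W[...,2]<.11)
    t=W[g]
    for a in np.arange(.4,.7,.02):
        q=t[(t[:,0]>a)&(t[:,0]<a+.02)]
        if len(q)>8:
            mid=q[:,1].mean();L=q[q[:,1]>mid];Rr=q[q[:,1]<=mid]
            print(n,round(a+.01,2),len(q),'L',L.min(0).round(3)[1:],L.max(0).round(3)[1:],'R',Rr.min(0).round(3)[1:],Rr.max(0).round(3)[1:])
E
```

```text
6.1167 [ 0.4376 -0.3087  0.2309] [-0.77  0.22  0.02  1.36 -0.    2.32]
side orange [369 388  29   9  63] [ 0.539 -0.33  -0.002] [ 0.599 -0.282  0.053] [ 0.557 -0.318  0.039]
side orange [378 436  38   5  87] [ 0.539 -0.376  0.004] [ 0.583 -0.361  0.019] [ 0.557 -0.372  0.016]
side 0.45 67 L [-0.348  0.029] [-0.332  0.041] R [-0.36   0.023] [-0.348  0.032]
side 0.47 271 L [-0.349  0.031] [-0.333  0.044] R [-0.364  0.019] [-0.349  0.034]
side 0.49 81 L [-0.337  0.032] [-0.324  0.047] R [-0.366  0.009] [-0.353  0.024]
side 0.51 85 L [-0.335  0.033] [-0.321  0.048] R [-0.368  0.011] [-0.357  0.023]
side 0.53 78 L [-0.333  0.034] [-0.318  0.049] R [-0.37   0.011] [-0.359  0.022]
side 0.55 37 L [-0.332  0.036] [-0.32  0.05] R [-0.37   0.008] [-0.36   0.021]
side 0.57 26 L [-0.331  0.049] [-0.329  0.051] R [-0.372  0.009] [-0.363  0.019]
side 0.59 52 L [-0.33   0.044] [-0.318  0.055] R [-0.376  0.011] [-0.368  0.018]
side 0.61 74 L [-0.326  0.048] [-0.319  0.053] R [-0.376  0.009] [-0.37   0.014]
side 0.63 72 L [-0.324  0.045] [-0.315  0.054] R [-0.378  0.009] [-0.372  0.013]
side 0.65 53 L
[... 752 characters left out ...]
6] R [-0.362  0.01 ] [-0.342  0.044]
wrist 0.49 617 L [-0.335  0.008] [-0.32   0.048] R [-0.365  0.008] [-0.349  0.025]
wrist 0.51 642 L [-0.337  0.008] [-0.318  0.049] R [-0.367  0.008] [-0.351  0.024]
wrist 0.53 669 L [-0.333  0.009] [-0.317  0.052] R [-0.369  0.008] [-0.354  0.023]
wrist 0.55 297 L [-0.357  0.008] [-0.262  0.053] R [-0.368  0.008] [-0.357  0.022]
wrist 0.57 251 L [-0.361  0.008] [-0.259  0.053] R [-0.37   0.008] [-0.361  0.021]
wrist 0.59 476 L [-0.328  0.039] [-0.313  0.057] R [-0.375  0.008] [-0.363  0.02 ]
wrist 0.61 525 L [-0.324  0.042] [-0.314  0.055] R [-0.375  0.008] [-0.364  0.016]
wrist 0.63 229 L [-0.323  0.043] [-0.313  0.056] R [-0.377  0.008] [-0.367  0.015]
```

View pics/j3.png

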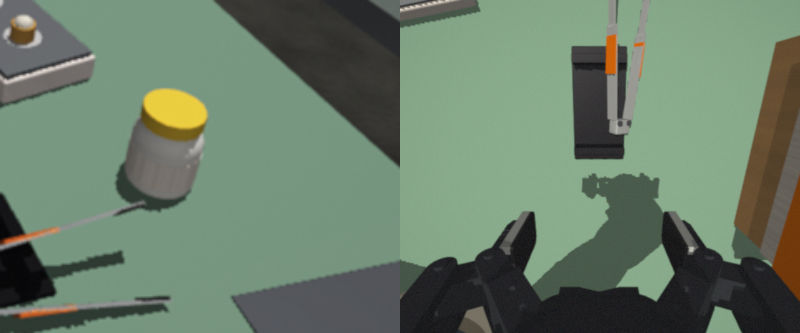

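The tongs lean off the -y side of the rest, with a roll of about 35° and centre about (.56,-.345). I'll cage them with open fingers and push them sideways until they lie flat on the table.

drive_tool --rows '[0.085,0.025,0.0125,0,0,0.085,0.025,0.0125,0.02,0,0.085,0.025,0.0125,0.035,0,0.085,0.0245,0.0125,0.035,0,0.085,0,0,0.035,0,0.085,0,0,0.03,0,0.085,0,0,0.025,0,0.085,0,0,0.015,0,0.085,0,0,0.008,0,0.085,0,0,0,0]'

```text
time: 7.05
ee_pos: [0.5341, -0.3494, 0.0227]
ee_rot: [-3.137, -0.078, 0.006]
force: [0.5, -0.3, -0.8]
finger_gap: 0.0853
finger_force: 0.0
```

drive_tool --rows '[0.085,0,0.008,0,0,0.085,0,0.008,0,0,0.085,0,0.008,0,0,0.085,0,0.008,0,0,0.085,0,0.008,0,0,0.085,0,0.008,0,0,0.085,0,0,0,0]'

```text
time: 7.63
ee_pos: [0.5377, -0.4006, 0.0258]
ee_rot: [3.14, 0.076, 0.001]
force: [-0.3, 0.6, -0.3]
finger_gap: 0.0853
finger_force: 0.0
```

```bash
cat > sv.py <<'E'
import sys
from h import *
s=state();print(s['time'],s['ee_pos'].round(4),s['force'].round(1),s['joint_positions'].round(2))
c=look('side');w=look('wrist')
cv2.imwrite('pics/'+sys.argv[1],np.hstack([cv2.resize(c['img'][220:460,320:640],(400,300)),cv2.resize(w['img'],(400,300))])[:,:,::-1])
for n,c in(('side',c),('wrist',w)):
    W=cloud(c);h=cv2.cvtColor(c['img'],cv2.COLOR_RGB2HSV)
    box=(c['range_z']>0)&(W[...,0]>.35)&(W[...,0]<.72)&(W[...,1]>-.52)&(W[...,1]<-.2)
    o=box&(h[...,0]<22)&(h[...,0]>4)&(h[...,1]>140)&(h[...,2]>60)&(W[...,2]<.1)&(W[...,2]>.004)
    k,lab,st,_=cv2.connectedComponentsWithStats(o.astype('u1'))
    for i in range(1,k):
        if st[i,4]>25: p=W[lab==i];print(n,'orange',st[i],p.min(0).round(3),p.max(0).round(3),p.mean(0).round(3))
E
python3 sv.py j4.png
```

```text
7.6333 [ 0.5377 -0.4006  0.0258] [-0.3  0.6 -0.3] [-0.77  0.56  0.01  1.03 -0.    2.33]
side orange [379 435  23   6  71] [ 0.539 -0.374  0.006] [ 0.564 -0.363  0.019] [ 0.551 -0.371  0.016]
wrist orange [247 185  26  93 753] [ 0.54  -0.374  0.004] [ 0.586 -0.359  0.021] [ 0.568 -0.37   0.017]
wrist orange [ 122  191   37  112 1601] [ 0.515 -0.329  0.005] [ 0.586 -0.293  0.056] [ 0.561 -0.32   0.044]
```

View pics/j4.png

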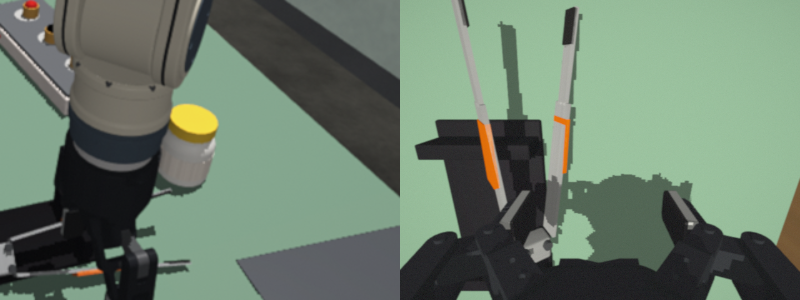

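The tongs did not move. The left finger, at (520,200) in the right crop, passed over the left arm, so the open fingertips sit higher than I assumed. I'll measure them from depth.

```bash
python3 - <<'E'
from h import *
from scipy.spatial.transform import Rotation as Ro
s=state();R=Ro.from_rotvec(s['ee_rot']).as_matrix()
for n in('wrist','side'):
    c=look(n);W=cloud(c);T=(W-s['ee_pos'])@R
    dark=c['img'].max(2)<110
    m=(c['range_z']>0)&(abs(T[...,0])<.03)&(abs(abs(T[...,1])-.05)<.03)&(T[...,2]>-.1)&(W[...,2]>.008)&(W[...,1]<-.35)
    t=T[m]
    for a in np.arange(-.1,.03,.01):
        for sg in(-1,1):
            q=t[(t[:,2]>a)&(t[:,2]<a+.01)&(t[:,1]*sg>0)]
            if len(q)>5: print(n,round(a,3),sg,len(q),'x',q[:,0].min().round(3),q[:,0].max().round(3),'y',q[:,1].min().round(3),q[:,1].max().round(3))
E
```

```text
wrist -0.1 -1 1573 x -0.013 0.018 y -0.049 -0.02
wrist -0.1 1 5361 x -0.013 0.018 y 0.02 0.074
wrist -0.09 -1 858 x -0.008 0.014 y -0.049 -0.037
wrist -0.09 1 5656 x -0.013 0.015 y 0.036 0.074
wrist -0.08 -1 630 x -0.0 0.014 y -0.048 -0.042
wrist -0.08 1 1065 x -0.001 0.014 y 0.041 0.071
wrist -0.07 -1 878 x -0.011 0.012 y -0.048 -0.042
wrist -0.07 1 1064 x -0.011 0.012 y 0.041 0.056
wrist -0.06 -1 793 x -0.011 0.012 y -0.048 -0.042
wrist -0.06 1 999 x -0.011 0.012 y 0.042 0.057
wrist -0.05 -1 641 x -0.012 0.012 y -0.048 -0.042
wrist -0.05 1 782 x -0.011 0.012 y 0.042 0.056
wrist -0.04 -1 214 x -0.011 0.012 y -0.048 -0.042
wrist -0.04 1 220 x -0.012 0.011 y 0.042 0.049
wrist -0.0 -1 1493 x -0.03 0.03 y -0.043 -0.025
wrist 0.01 -1 879 x -0.03 0.03 y -0.049 -0.032
side -0.1 -1 23 x -0.018 -0.017 y -0.038 -0.025
side -0.1 1 370 x -0.018 0.012 y 0.025 0.075
side -0.09 -1 7 x -0.013 -0.012 y -0.049 -0.045
side -0.09 1 354 x -0.016 0.012 y 0.034 0.075
side -0.08 -1 53 x -0.014 0.002 y -0.048 -0.042
side -0.08 1 43 x -0.014 -0.007 y 0.043 0.07
side -0.07 -1 79 x -0.012 0.004 y -0.048 -0.041
side -0.07 1 68 x -0.012 -0.005 y 0.042 0.057
side -0.06 -1 93 x -0.012 0.008 y -0.048 -0.041
side -0.06 1 93 x -0.012 0.003 y 0.043 0.057
side -0.05 -1 103 x -0.012 0.011 y -0.049 -0.041
side -0.05 1 106 x -0.012 0.006 y 0.043 0.057
side -0.04 -1 60 x -0.012 0.01 y -0.048 -0.041
side -0.04 1 21 x -0.012 0.006 y 0.042 0.055
side -0.0 -1 159 x -0.03 0.029 y -0.039 -0.024
side 0.01 -1 17 x -0.024 0.028 y -0.044 -0.025
```

The fingertips are 37 mm behind the TCP when open, which explains the weak first grip: only about 3 mm of overlap. I'll redo the push at the right depth.

drive_tool --rows '[0.085,0,0,-0.022,0,0.085,-0.002,0,-0.025,0,0.085,-0.002,-0.024,0,0,0.085,0,-0.023,0,0,0.085,0,0,0,0,0.085,0,0,0.022,0,0.085,0,0,0.022,0,0.085,0,0,0.022,0,0.085,0,0,0.016,0,0.085,0,0,0.008,0,0.085,0,0,0,0]'

```text
time: 8.75
ee_pos: [0.5305, -0.3509, -0.0192]
ee_rot: [-3.138, -0.079, 0.004]
force: [-0.3, 0.5, 0.5]
finger_gap: 0.085
finger_force: 0.0
```

drive_tool --rows '[0.085,0,0.006,0,0,0.085,0,0.006,0,0,0.085,0,0.006,0,0,0.085,0,0.006,0,0,0.085,0,0.006,0,0,0.085,0,0.006,0,0,0.085,0,0.006,0,0,0.085,0,0,0,0]'

```text
time: 9.42
ee_pos: [0.5335, -0.3952, -0.0173]
ee_rot: [3.14, 0.077, 0.0]
force: [-0.7, 0.4, -0.9]
finger_gap: 0.0852
finger_force: 0.2
```

```bash
python3 sv.py j5.png
```

```text
9.4167 [ 0.5335 -0.3952 -0.0173] [-0.7  0.4 -0.9] [-0.76  0.58 -0.06  0.93 -0.    2.33]
wrist orange [ 328  186   41  121 1148] [ 0.542 -0.41   0.004] [ 0.59  -0.395  0.022] [ 0.574 -0.405  0.017]
wrist orange [ 178  198   46  153 3282] [ 0.529 -0.363  0.005] [ 0.588 -0.335  0.056] [ 0.564 -0.355  0.045]
```

View pics/j5.png

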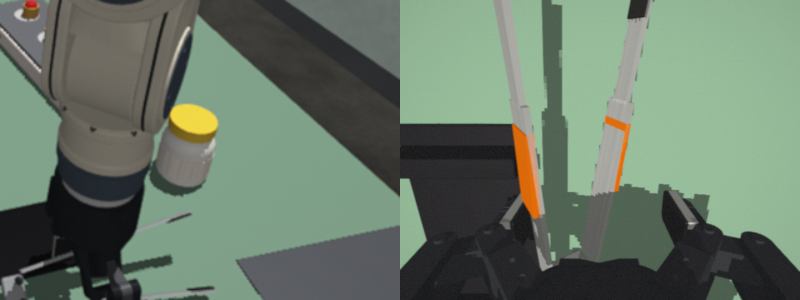

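They moved 35 mm but the left arm's edge is still caught on the bar end, so I'll push farther.

drive_tool --rows '[0.085,0,0.006,0,0,0.085,0,0.006,0,0,0.085,0,0.006,0,0,0.085,0,0.005,0,0,0.085,0,-0.003,0,0,0.085,0,0,0,0]'

```text
time: 10.02
ee_pos: [0.5343, -0.4136, -0.0176]
ee_rot: [-3.14, -0.078, 0.0]
force: [0.2, -0.7, -0.8]
finger_gap: 0.0847
finger_force: 0.0
```

```bash
python3 sv.py j6.png
```

```text
10.0167 [ 0.5343 -0.4136 -0.0176] [ 0.2 -0.7 -0.8] [-0.78  0.6  -0.03  0.95  0.    2.31]
side orange [408 474   6   6  30] [ 0.528 -0.461  0.012] [ 0.558 -0.424  0.079] [ 0.547 -0.436  0.035]
wrist orange [201 175  19  26 243] [ 0.585 -0.37   0.004] [ 0.593 -0.368  0.022] [ 0.59  -0.369  0.016]
wrist orange [195 179  19 117 705] [ 0.547 -0.371  0.019] [ 0.593 -0.365  0.022] [ 0.565 -0.368  0.02 ]
wrist orange [ 338  186   29  120 1224] [ 0.545 -0.428  0.004] [ 0.591 -0.42   0.022] [ 0.57  -0.424  0.02 ]
```

They now lie flat on the table, with the pads at y -.367 and -.427 and centre about (.569,-.397). I'll move over the pads and check the alignment.

drive_tool --rows '[0.085,0,-0.008,0,0,0.085,0,-0.008,0,0,0.085,0.016,0,0,0,0.085,0.016,0.0015,0,0,0.085,0,0,0,0]'

```text
time: 10.53
ee_pos: [0.5509, -0.3956, -0.0194]
ee_rot: [-3.137, -0.079, 0.049]
force: [-68.0, -6.1, 24.0]
finger_gap: 0.0852
finger_force: 43.6
```

```bash
python3 - <<'E'
from h import *
s=state();print(s['time'],s['ee_pos'].round(4),s['ee_rot'].round(3),s['force'].round(1))
for n in('wrist','top'):
    c=look(n)
    W=cloud(c);t=W[(c['range_z']>0)&(W[...,2]>.008)&(W[...,2]<.028)&(W[...,1]<-.345)&(W[...,1]>-.45)&(c['img'].max(2)>90)]
    for a in np.arange(.44,.70,.02):
        q=t[(t[:,0]>a)&(t[:,0]<a+.02)]
        if len(q)>8: print(n,round(a+.01,2),len(q),q[:,1].min().round(4),q[:,1].max().round(4),q[:,0].max().round(3))
E
```

```text
10.5333 [ 0.5509 -0.3956 -0.0194] [-3.137 -0.079  0.049] [-68.   -6.1  24. ]
wrist 0.51 284 -0.4174 -0.3727 0.52
wrist 0.53 568 -0.4199 -0.3707 0.54
wrist 0.55 1080 -0.4253 -0.3666 0.56
wrist 0.57 1774 -0.4444 -0.3465 0.58
wrist 0.59 1603 -0.4286 -0.3655 0.6
wrist 0.61 1375 -0.4312 -0.3641 0.62
wrist 0.63 1438 -0.434 -0.3623 0.64
wrist 0.65 1467 -0.437 -0.3605 0.66
wrist 0.67 626 -0.4383 -0.3601 0.67
top 0.59 15 -0.3731 -0.3506 0.6
top 0.61 16 -0.3962 -0.3657 0.62
top 0.63 30 -0.4358 -0.3645 0.639
top 0.65 30 -0.4375 -0.3498 0.659
top 0.67 16 -0.4435 -0.3461 0.672
```

The left finger ran into the rest's front bar, reading -68 N. I'll back off, push the tongs clear of the rest, and then come over them.

drive_tool --rows '[0.085,-0.015,0,0,0,0.085,-0.015,0,0,0,0.085,0,0.008,0,0,0.085,0,0.008,0,0,0.085,0,0.007,0,0,0.085,0,0.006,0,0,0.085,0,0.006,0,0,0.085,0,0,0,0,0.085,0,-0.008,0,0,0.085,0,-0.004,0,0]'

```text
time: 11.47
ee_pos: [0.5368, -0.421, -0.0178]
ee_rot: [-3.14, -0.078, 0.001]
force: [-0.0, 0.1, -0.3]
finger_gap: 0.0844
finger_force: 0.0
```

```bash
cat > pose.py <<'E'
from h import *
s=state();print(s['time'],s['ee_pos'].round(4),s['ee_rot'].round(3),s['force'].round(1))
c=look('wrist');W=cloud(c);h=cv2.cvtColor(c['img'],cv2.COLOR_RGB2HSV)
ok=(c['range_z']>0)&(W[...,2]>.008)&(W[...,2]<.028)&(W[...,1]<-.347)&(W[...,1]>-.47)
o=ok&(h[...,0]<22)&(h[...,0]>4)&(h[...,1]>140)
print('orange',W[o].min(0).round(4),W[o].max(0).round(4))
t=W[ok&(c['img'].max(2)>90)]
for a in np.arange(.50,.70,.02):
    q=t[(t[:,0]>a)&(t[:,0]<a+.02)]
    if len(q)>8: print(round(a+.01,2),len(q),q[:,1].min().round(4),q[:,1].max().round(4),(q[:,1].max()+q[:,1].min())/2)
E
python3 pose.py
```

```text
11.4667 [ 0.5368 -0.421  -0.0178] [-3.14e+00 -7.80e-02  1.00e-03] [-0.   0.1 -0.3]
orange [ 0.5452 -0.4514  0.008 ] [ 0.5951 -0.3896  0.0227]
0.51 522 -0.4385 -0.3938 -0.41613353357973015
0.53 589 -0.4421 -0.3929 -0.41753304517987455
0.55 1615 -0.4693 -0.3647 -0.4169802722356337
0.57 1671 -0.4509 -0.3897 -0.4203234829241297
0.59 1606 -0.4531 -0.3899 -0.42150456823695914
0.61 1328 -0.4571 -0.3898 -0.4234282397559432
0.63 1491 -0.4607 -0.389 -0.4248278535149963
0.65 1152 -0.4635 -0.3885 -0.42598026849768045
```

drive_tool --rows '[0.085,0,0,0,0.06,0.085,0,0,0,0.06,0.085,0.015,-0.0015,0,0,0.085,0.015,-0.0015,0,0,0.085,0,0,0.005,0,0.085,0,0,0,0,0.06,0,0,0,0,0.05,0,0,-0.001,0,0.046,0,0,-0.001,0,0.046,0,0,0,0,0.046,0,0,0,0]' --newtons 25

```text
time: 12.43
ee_pos: [0.5671, -0.4219, -0.0188]
ee_rot: [3.138, -0.111, 0.003]
force: [-0.4, 0.2, 7.2]
finger_gap: 0.0458
finger_force: 10.0
```

```bash
cat > tip.py <<'E'
from h import *
from scipy.spatial.transform import Rotation as Ro
s=state();R=Ro.from_rotvec(s['ee_rot']).as_matrix()
print(s['time'],s['ee_pos'].round(4),s['ee_rot'].round(3),'yaw',np.arctan2(R[1,0],R[0,0]).round(3),s['joint_positions'].round(2),s['finger_gap'],s['finger_force'],s['force'].round(1))
c=look('wrist');W=cloud(c);T=(W-s['ee_pos'])@R
h=cv2.cvtColor(c['img'],cv2.COLOR_RGB2HSV)
m=(c['range_z']>0)&(T[...,0]>.014)&(T[...,0]<.14)&(abs(T[...,1])<.042)&(T[...,2]>-.075)&(T[...,2]<-.022)&((h[...,1]<60)|((h[...,0]<22)&(h[...,1]>140)))
t=T[m]
for a in np.arange(.01,.13,.01):
    q=t[(t[:,0]>a)&(t[:,0]<a+.01)]
    if len(q)>8: print(round(a+.005,3),len(q),'y',q[:,1].min().round(4),q[:,1].max().round(4),'mid',((q[:,1].max()+q[:,1].min())/2).round(4),'ztop',np.percentile(q[:,2],3).round(4),'xmax',q[:,0].max().round(4))
E
python3 tip.py
```

```text
12.4333 [ 0.5671 -0.4219 -0.0188] [ 3.138e+00 -1.110e-01  3.000e-03] yaw -0.071 [-0.76  0.65  0.06  0.98  0.    2.45] 0.045765922686626055 10.009944587945938 [-0.4  0.2  7.2]
0.015 445 y -0.0326 0.0309 mid -0.0009 ztop -0.0408 xmax 0.02
0.025 643 y -0.0228 0.0225 mid -0.0001 ztop -0.0401 xmax 0.03
0.035 737 y -0.0222 0.0224 mid 0.0001 ztop -0.0401 xmax 0.04
0.045 633 y -0.0224 0.023 mid 0.0003 ztop -0.0362 xmax 0.05
0.055 676 y -0.0227 0.0233 mid 0.0003 ztop -0.0361 xmax 0.06
0.065 721 y -0.0231 0.0238 mid 0.0003 ztop -0.0362 xmax 0.07
0.075 770 y -0.0379 0.0242 mid -0.0069 ztop -0.0361 xmax 0.08
0.085 1040 y -0.0417 0.0247 mid -0.0085 ztop -0.0363 xmax 0.09
0.095 1139 y -0.0238 0.0251 mid 0.0006 ztop -0.0363 xmax 0.1
0.105 721 y -0.0238 0.0253 mid 0.0007 ztop -0.0363 xmax 0.1067
```

drive_tool --rows '[0.068,0,0,0,0,0.068,0,0,0,0,0.068,0,0,0.003,0,0.068,0,0,0.002,0,0.068,0,0,0.001,0,0.055,0,0,0,0,0.046,0,0,0,0,0.046,0,0,0,0,0.046,0,0,0,0]'

```text
time: 13.23
ee_pos: [0.5683, -0.4215, -0.0235]
ee_rot: [3.138, -0.109, 0.006]
force: [-2.0, 5.4, 19.3]
finger_gap: 0.0464
finger_force: 18.7
```

drive_tool --rows '[0.046,0,0,-0.002,0,0.046,0,0,-0.003,0,0.046,0,0,-0.006,0,0.046,0,0,-0.008,0,0.046,0,0,-0.01,0,0.046,0,0,-0.01,0,0.046,0,0,-0.005,0,0.046,0,0,0,0,0.046,0,0,0,0]'

```text
time: 13.98
ee_pos: [0.5672, -0.4214, 0.0182]
ee_rot: [3.139, -0.11, 0.001]
force: [0.4, 0.2, -1.6]
finger_gap: 0.0461
finger_force: 8.8
```

```bash
python3 tip.py
```

```text
13.9833 [ 0.5672 -0.4214  0.0182] [ 3.139e+00 -1.100e-01  1.000e-03] yaw -0.07 [-0.76  0.62  0.11  1.06  0.    2.45] 0.04611387653887477 8.771682232618332 [ 0.4  0.2 -1.6]
0.015 480 y -0.0324 0.0324 mid 0.0 ztop -0.0454 xmax 0.02
0.025 648 y -0.0228 0.0225 mid -0.0001 ztop -0.0448 xmax 0.03
0.035 843 y -0.0222 0.0224 mid 0.0001 ztop -0.0448 xmax 0.04
0.045 684 y -0.0224 0.0229 mid 0.0002 ztop -0.0411 xmax 0.05
0.055 726 y -0.0227 0.0231 mid 0.0002 ztop -0.0409 xmax 0.06
0.065 782 y -0.023 0.0235 mid 0.0003 ztop -0.041 xmax 0.07
0.075 856 y -0.0233 0.024 mid 0.0004 ztop -0.0411 xmax 0.08
0.085 1137 y -0.0234 0.0242 mid 0.0004 ztop -0.0411 xmax 0.09
0.095 1253 y -0.0237 0.025 mid 0.0007 ztop -0.0413 xmax 0.1
0.105 799 y -0.0239 0.025 mid 0.0006 ztop -0.0412 xmax 0.1068
```

The tongs are held level with a 16 mm overlap. Now I'll lift, turn and carry them over to the plate.

drive_tool --rows '[0.046,0,0,-0.006,0,0.046,0,0,-0.012,0,0.046,0,0,-0.016,0,0.046,0,0,-0.018,0,0.046,0,0,-0.018,0,0.046,0,0,-0.014,0,0.046,0,0,-0.01,0,0.046,0,0,-0.006,-0.03,0.046,0,0,0,-0.065,0.046,0,0,0,-0.07,0.046,0,0,0,-0.065,0.046,0,0,0,-0.03]'

```text
time: 15.03
ee_pos: [0.5668, -0.4211, 0.1173]
ee_rot: [-3.126, -0.303, 0.001]
force: [0.4, -0.7, -0.9]
finger_gap: 0.046
finger_force: 8.8
```

drive_tool --rows '[0.046,0.001,-0.006,0,0,0.046,0.002,-0.012,0,0,0.046,0.003,-0.018,0,0,0.046,0.004,-0.024,0,0,0.046,0.004,-0.024,0,0,0.046,0.004,-0.024,0,0,0.046,0.004,-0.024,0,0,0.046,0.004,-0.024,0,0,0.046,0.004,-0.024,0,0,0.046,0.004,-0.024,0,0,0.046,0.004,-0.024,0,0,0.046,0.004,-0.024,0,0]'

```text
time: 16.03
ee_pos: [0.56, -0.1636, 0.1177]
ee_rot: [-3.127, -0.296, 0.0]
force: [0.5, -0.2, -1.0]
finger_gap: 0.0459
finger_force: 8.8
```

drive_tool --rows '[0.046,0.004,-0.024,0,0,0.046,0.004,-0.024,0,0,0.046,0.004,-0.024,0,0,0.046,0.004,-0.024,0,0,0.046,0.004,-0.024,0,0,0.046,0.003,-0.018,0,0,0.046,0.002,-0.012,0,0,0.046,0.001,-0.006,0,0,0.046,0,-0.003,0,0,0.046,0,0,0,0]'

```text
time: 16.87
ee_pos: [0.556, -0.0045, 0.1177]
ee_rot: [3.127, 0.298, -0.0]
force: [0.1, -0.2, -1.7]
finger_gap: 0.046
finger_force: 8.8
```

```bash
cat >> tip.py <<'E'
cv2.imwrite(f"pics/w_{s['time']:.1f}.png",c['img'][:,:,::-1])
tip=s['ee_pos']+R@np.array([.0937,.0005,-.035]);print('tip',tip.round(4))
for n,cc in(('wrist',c),('side',look('side')),('top',look('top'))):
    W=cloud(cc)
    b=(cc['range_z']>0)&(W[...,2]>.047)&(W[...,2]<.075)&(abs(W[...,0]-.65)<.05)&(abs(W[...,1]-.034)<.03)
    if b.sum()>15: p=W[b];print(n,len(p),p.min(0).round(4),p.max(0).round(4),((p.min(0)+p.max(0))/2).round(4))
    for l in('black_ornament','white_ornament','red_ornament'):
        print(n,l,[(np.round(toW(cc,d['xyz']),3).tolist(),round(d['confidence'],2)) for d in spot_in(n,l)[:1]])
E
python3 tip.py; ls pics|grep w_
```

```text
16.8667 [ 0.556  -0.0045  0.1177] [ 3.127  0.298 -0.   ] yaw 0.19 [-0.16  0.31 -0.14  1.12 -0.    2.79] 0.046024892565255736 8.77371221780777 [ 0.1 -0.2 -1.7]
0.015 432 y -0.0329 0.0317 mid -0.0006 ztop -0.0702 xmax 0.0199
0.025 603 y -0.0227 0.0226 mid -0.0001 ztop -0.0449 xmax 0.03
0.035 853 y -0.0221 0.0223 mid 0.0001 ztop -0.0449 xmax 0.04
0.045 686 y -0.0225 0.0228 mid 0.0002 ztop -0.041 xmax 0.05
0.055 733 y -0.0228 0.0231 mid 0.0002 ztop -0.0411 xmax 0.06
0.065 788 y -0.0229 0.0236 mid 0.0004 ztop -0.0411 xmax 0.07
0.075 849 y -0.0232 0.0239 mid 0.0004 ztop -0.0411 xmax 0.08
0.085 1109 y -0.0236 0.0243 mid 0.0004 ztop -0.0411 xmax 0.09
0.095 1199 y -0.0238 0.0249 mid 0.0006 ztop -0.0413 xmax 0.1
0.105 807 y -0.0239 0.0251 mid 0.0006 ztop -0.0413 xmax 0.1067
tip [0.6482 0.0127 0.1527]
wrist 1524 [0.6371 0.0245 0.0472] [0.6649 0.0472 0.0651] [0.651  0.0359 0.0562]
wrist black_ornament [([0.651, 0.036, 0.064], 0.56)]
wrist white_ornament [([0.667, -0.042, 0.063], 0.85)]
wrist red_ornament []
side 121 [0.6367 0.0211 0.0471] [0.6645 0.0452 0.0622] [0.6506 0.0332 0.0546]
side black_ornament [([0.647, 0.03, 0.054], 0.59)]
side white_ornament [([0.663, -0.055, 0.051], 0.55)]
side red_ornament [([0.64, 0.115, 0.05], 0.43)]
top 72 [0.6375 0.0324 0.049 ] [0.664  0.0482 0.0687] [0.6507 0.0403 0.0589]
top black_ornament [([0.649, 0.044, 0.058], 0.63)]
top white_ornament []
top red_ornament [([0.639, 0.122, 0.06], 0.68)]
w_16.9.png
```

The tongs are stable and the ornament is at about (.651,.0345). I'll shift over it, lower part way and recheck.

drive_tool --rows '[0.046,0.001,-0.004,0,0,0.046,0.002,-0.007,0,0,0.046,0.002,-0.006,0,0,0.046,0.002,-0.004,0.006,0,0.046,0,0,0.012,0,0.046,0,0,0.014,0,0.046,0,0,0.012,0,0.046,0,0,0.006,0,0.046,0,0,0,0]'

```text
time: 18.22
ee_pos: [0.5583, 0.0177, 0.0661]
ee_rot: [-3.127, -0.298, 0.004]
force: [-0.5, 0.4, -1.4]
finger_gap: 0.0464
finger_force: 8.8
```

```bash
python3 tip.py | grep -v -e white -e red
```

```text
18.2167 [0.5583 0.0177 0.0661] [-3.127 -0.298  0.004] yaw 0.19 [-0.12  0.35 -0.22  1.    0.    2.83] 0.04635324524041344 8.771058171987534 [-0.5  0.4 -1.4]
0.015 371 y -0.0334 0.0325 mid -0.0004 ztop -0.071 xmax 0.02
0.025 522 y -0.0228 0.0225 mid -0.0001 ztop -0.0448 xmax 0.03
0.035 856 y -0.0221 0.0224 mid 0.0001 ztop -0.0449 xmax 0.04
0.045 680 y -0.0224 0.0228 mid 0.0002 ztop -0.041 xmax 0.05
0.055 735 y -0.0228 0.0231 mid 0.0002 ztop -0.041 xmax 0.06
0.065 789 y -0.0229 0.0236 mid 0.0003 ztop -0.0411 xmax 0.07
0.075 841 y -0.0233 0.024 mid 0.0003 ztop -0.0412 xmax 0.08
0.085 1155 y -0.0237 0.0243 mid 0.0003 ztop -0.0412 xmax 0.09
0.095 1250 y -0.0238 0.0248 mid 0.0005 ztop -0.0412 xmax 0.1
0.105 817 y -0.0242 0.025 mid 0.0004 ztop -0.0413 xmax 0.1067
tip [0.6505 0.0349 0.1008]
wrist 3099 [0.6371 0.0247 0.0473] [0.665  0.0525 0.0654] [0.6511 0.0386 0.0563]
wrist black_ornament [([0.651, 0.039, 0.063], 0.96)]
side 122 [0.636  0.0217 0.0474] [0.6636 0.0482 0.062 ] [0.6498 0.0349 0.0547]
side black_ornament [([0.65, 0.03, 0.054], 0.76)]
top black_ornament []
```

The wrist camera, which also gave the tongs' frame, puts the ornament at (.651,.0386). I'll shift 3.7 mm and lower around it.

drive_tool --rows '[0.046,0.001,-0.002,0,0,0.046,0,-0.0016,0,0,0.046,0,0,0.005,0,0.046,0,0,0.009,0,0.046,0,0,0.01,0,0.046,0,0,0.01,0,0.046,0,0,0.008,0,0.046,0,0,0.004,0,0.046,0,0,0.002,0,0.046,0,0,0,0]'

```text
time: 19.65
ee_pos: [0.5592, 0.0209, 0.019]
ee_rot: [-3.127, -0.298, 0.001]
force: [0.4, -0.3, -0.6]
finger_gap: 0.0462
finger_force: 8.8
```

```bash
python3 tip.py | grep -v -e white -e red; cd pics; ls -t | head -1
```

```text
19.65 [0.5592 0.0209 0.019 ] [-3.127e+00 -2.980e-01  1.000e-03] yaw 0.19 [-0.11  0.4  -0.29  0.89  0.    2.84] 0.04618709189642925 8.767487704753876 [ 0.4 -0.3 -0.6]
0.015 486 y -0.0329 0.0318 mid -0.0005 ztop -0.0692 xmax 0.02
0.025 638 y -0.0228 0.0225 mid -0.0001 ztop -0.0448 xmax 0.03
0.035 854 y -0.0222 0.0224 mid 0.0001 ztop -0.0449 xmax 0.04
0.045 678 y -0.0224 0.0227 mid 0.0001 ztop -0.041 xmax 0.05
0.055 738 y -0.0227 0.0232 mid 0.0003 ztop -0.0411 xmax 0.06
0.065 784 y -0.0231 0.0236 mid 0.0002 ztop -0.0412 xmax 0.07
0.075 862 y -0.0233 0.0241 mid 0.0004 ztop -0.0412 xmax 0.08
0.085 2071 y -0.0235 0.0243 mid 0.0004 ztop -0.0444 xmax 0.09
0.095 2855 y -0.0237 0.0248 mid 0.0005 ztop -0.0451 xmax 0.1
0.105 1125 y -0.024 0.0251 mid 0.0006 ztop -0.043 xmax 0.107
tip [0.6514 0.038  0.054 ]
wrist 12130 [0.6    0.0063 0.047 ] [0.6682 0.0639 0.0651] [0.6341 0.0351 0.056 ]
wrist black_ornament [([0.651, 0.04, 0.062], 0.95)]
side 368 [0.6011 0.0043 0.0471] [0.6675 0.064  0.0616] [0.6343 0.0341 0.0543]
side black_ornament [([0.651, 0.033, 0.058], 0.53)]
top black_ornament []
w_19.6.png
```

drive_tool --rows '[0.046,0,0,0.0015,0,0.044,0,0,0,0,0.042,0,0,0,0,0.04,0,0,0,0,0.036,0,0,0,0,0.034,0,0,0,0,0.034,0,0,0,0,0.034,0,0,0,0]' --newtons 45

```text
time: 20.92
ee_pos: [0.5595, 0.0208, 0.0182]
ee_rot: [3.127, 0.298, 0.0]
force: [-1.0, -0.7, -0.2]
finger_gap: 0.0395
finger_force: 45.4
```

The grip is firm at a 39.5 mm gap with 45 N. Now I'll lift gently.

drive_tool --rows '[0.034,0,0,-0.003,0,0.034,0,0,-0.006,0,0.034,0,0,-0.01,0,0.034,0,0,-0.014,0,0.034,0,0,-0.016,0,0.034,0,0,-0.016,0,0.034,0,0,-0.016,0,0.034,0,0,-0.016,0,0.034,0,0,-0.014,0,0.034,0,0,-0.01,0,0.034,0,0,-0.006,0,0.034,0,0,-0.003,0]'

```text
time: 21.92
ee_pos: [0.5597, 0.0208, 0.1494]
ee_rot: [3.127, 0.298, 0.002]
force: [-0.1, -0.1, -0.7]
finger_gap: 0.0394
finger_force: 45.4
```

drive_tool --rows '[0.034,0,0,-0.004,0,0.034,0,0,-0.006,0,0.034,0,0,-0.004,0,0.034,0,0,0,0,0.034,0,0,0,0,0.034,0,0,0,0,0.034,0,0,0,0]'

```text
time: 22.5
ee_pos: [0.5593, 0.0209, 0.1618]
ee_rot: [-3.127, -0.298, 0.001]
force: [0.7, 0.5, -2.5]
finger_gap: 0.0396
finger_force: 45.4
```

```bash
python3 - <<'E'
from h import *
s=state();print(s['time'],s['ee_pos'].round(4),s['finger_gap'],s['finger_force'],s['force'].round(1))
w=look('wrist');c=look('side')
for l in('black_ornament','white_ornament'):
    print(l,[(np.round(toW(c,d['xyz']),3).tolist(),round(d['confidence'],2)) for d in spot_in('side',l)[:2]],[(np.round(toW(w,d['xyz']),3).tolist(),round(d['confidence'],2)) for d in spot_in('wrist',l)[:2]])
cv2.imwrite('pics/j9.png',np.hstack([cv2.resize(c['img'][120:360,250:570],(400,300)),cv2.resize(w['img'],(400,300))])[:,:,::-1])
E
```

```text
22.5 [0.5593 0.0209 0.1618] 0.03958685055772506 45.37091720150784 [ 0.7  0.5 -2.5]
black_ornament [] [([0.651, 0.037, 0.203], 0.98), ([0.596, 0.03, 0.195], 0.23)]
white_ornament [([0.662, -0.053, 0.055], 0.65)] [([0.663, -0.041, 0.062], 0.83)]
```

View pics/j9.png

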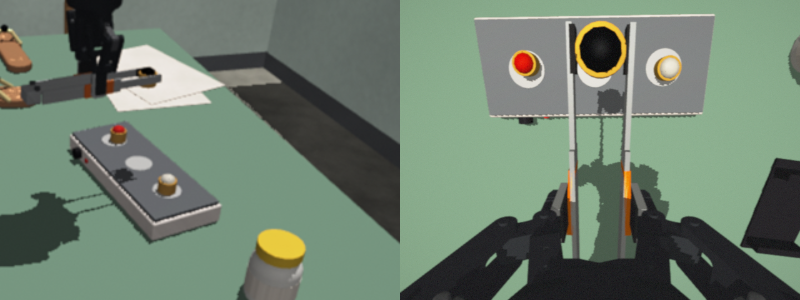

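The black ornament (left crop (148,78), right crop (600,50)) is held between the tips, about 14 cm above its place. The white and red ones are still on the plate.

```bash
python3 -c "
from plant import *
print(hand_in())"
```

```text
the job is handed in; nothing more can be done
None
```

The job is handed in with the black ornament held in the tongs about 14 cm above the plate; no verdict came back. The white and red ornaments were still on the plate. On the way the tongs slipped out of a first weak grip, and a finger hit the rest's bar (68 N).

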